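Pull the snug knob off the speed controller

ROBOT

A 6-joint arm with a two-finger parallel gripper is mounted at the origin on the work surface. World frame = base frame: x ahead of the robot, y to its left, z up, the work surface at z = 0. Lengths are in m, angles in rad, forces in N, time in s.
With the tool pointing down it reaches from about 0.375 to 0.9 m from the base axis. Payload 3.1 kg.
Tool frame: the origin (TCP) lies between the finger pads; the fingertips stand 22 mm ahead of it and the grasp point (between the pads) lies 3 mm ahead of it; z points along the fingers, y is the line along which they close (so a half turn about z gives the same grasp; the last joint's range is limited). The gripper opens to 87 mm and grips with 3 to 60 N. Pads are 19 mm wide; open, the fingers measure 117 mm over their backs; the gripper's body (75 mm by 190 mm) begins 51 mm behind the grasp point.
Start: joints at [1.153, 0.527, 1.433, -0, 1.181, -0.178], TCP at [0.148, 0.607, 0.214] pointing down, gripper open.
Joint ranges: [-3.08, 3.08], [-0.75, 2.2], [0.22, 2.44], [-1.43, 4.57], [0, 2.65], [-2.85, 2.85]. Speed limits (rad/s): [2.79, 2.79, 3.14, 3.14, 3.14, 3.14].

INTERFACE

Orientations are given as a unit quaternion [x, y, z, w].
In Python, from rig import robot gives the robot as it stands.
- The arm moves only by the tool move_arm, never from a script. Its argument "series" is text: rows parted by semicolons, each of 6 numbers parted by spaces: the shift along the tool's x, y, z in mm, then the turn, a rotation vector about the tool's x, y, z in degrees. In form: dx dy dz ax ay az; .... A call has 1 to 8 rows; each row is the pose to reach, as a shift and turn from the pose commanded when the call began, along the tool's axes at that moment; what a row does not reach only later rows make up. A row lasts 1/12 s, in which the tool goes at most 41.7 mm and 7.16 degrees, less where a joint would pass 70% of its speed; a pose out of reach is approached as far as the arm can. A call with a gripper value outside its range is refused whole. "jaw" is the opening, from 0 (shut) to 1 (fully open), set as the call begins (left out, the last holds). The fingers move at their own pace and stop on an object; "newtons" is the grip in N (left out, the last holds). Time passes only in rows, so rows that repeat a pose let the fingers close. It gives the time, the measured TCP pose, the force, the opening and the grip force at its end, in the units of the state.
- robot.get_obs(): the state, without advancing time (a new reading comes with each control period).
- robot.camera(name): name is "scene" or "top" or "wrist"; returns a dict with "img" (400x640x3 uint8, red, green, blue), "mtx" (3x3 intrinsics, pixels), "world_to_cam" (4x4, takes a point from world to camera coordinates). Camera axes: x right, y down, z forward; pixel columns grow to the right and rows downward; lengths in m; the calibration is good to about 2 mm. A picture is of the moment at which its call begins. There is no depth.
- robot.hand_in(): hands the job in; it is judged then, once.
Trained networks look in a picture, given as the dict that the camera call returned (one of the last four; its "shot" number tells which), for a name from the list of things; names that differ only in an ending like _2 or _b are one class to them, and where a whole thing is asked for, a point or a joint stands for the part that bears it (a point fixed in the world has none). Each returns a list of dicts, best first, with "p" (0 to 1); they miss things now and then, are a little off and sometimes report something else, mostly with a low value. They report only what shows in the picture. A call takes as long as a camera call. They do not tell look-alikes from the thing itself.
- robot.search_frame(picture, thing): "xyz" ([x, y, z] in m, in world coordinates, good to about 4 mm: the middle of the surface that is visible of it).
- robot.tip_of(picture, thing): "xyz" ([x, y, z] in m, in world coordinates, good to about 4 mm: a listed point, or the origin of a listed thing).
The state is a dict: "time": time; "q": joint angles; "joint_velocities": joint speeds; "joint_torque": joint torques, N m; "position": TCP position; "tool_rot": TCP orientation; "ft_force": force on the tool from outside, world axes, zero at the start; "moment": the same for the moment, N m; "grip_width": finger opening in m; "grip_force": force on a finger pad.
Only numpy, scipy, OpenCV 4.12 (cv2) and the standard library are available. Lean on these libraries where they do the work, as an engineer would, in place of code of your own. Each camera call takes 0.05 s, during which the arm holds its last target. There are 200 camera calls.

TASK

Use the blue-handled forked puller to take the red-topped dial knob off the grey speed-control box: slide the fork into the groove under the knob's black rim, fully home until its throat bears on the neck, then pull the knob straight up until it pops off, without touching the knob with the fingers without tipping it and without forcing anything (25 N at most on knob or box). Set the knob down gently, upright, on the cork mat, draw the fork out from under its rim, and stand the puller upright on the bare bench. Leave the jar, the tape measure and the wood offcut where they are.

Things in the scene. Friction and masses are not known exactly. Their poses are not given: they have to be found in the camera images.
- machine: grey speed-control box, 150 mm (its x) by 160 mm (its y), 50 mm high, bolted down on rubber levelling feet; origin at the centre of its underside, 8 to 22 mm over the bench; flat level top panel 50 mm above the origin, bare apart from the knob and two 5 mm high look-only lamps at its far corners
- spindle (a point): the point of the top panel on the spindle's axis, 15 mm along the box's x from its centre. The spindle is a 9 mm high stub with four sprung balls inside the knob's bore: the pull to lift the knob is about 8 to 14 N for about 6 mm, then it is suddenly free. Pushed sideways by more than about 4 N the knob gives 0.8 mm on the springs, then is rigid.
- knob: round dial knob, 110 g, fully home on the panel; origin at the centre of its underside, z up. Black base 56 mm across; over it a stiff collar set 0 to 12 mm higher or lower, NOT reported: feel or see it. Collar, up from its flat aluminium ledge (68 mm across, 16 to 28 mm above the origin): neck 25 mm across and 6 mm high (the groove), black rim 46 mm across, 5 mm thick, red drum 8 mm high
- puller: C-shaped steel puller, blue handle, 200 g, standing on its fork. Origin on the fork's underside, below the handle. Fork 4 mm thick, 46 mm wide, open to its +x: two tines 8 mm wide, 30 mm gap, blunt tips at x = +18 mm, throat at x = -13 mm, plate back to x = -33 mm. Web at x = -33 to -27 mm up to an arm, 28 to 34 mm high. With the throat on the knob's neck the handle is over the knob's axis.
- handle (a point): centre of the puller's blue handle, 57 mm above the fork's underside: an upright block 24 mm (puller's x) by 14 mm (its y), from 34 to 80 mm above the underside; grip it across y from above
- mat: fixed square cork mat, 140 mm by 140 mm, 4 mm thick, flat on the bench; origin at the centre of its underside.
- jar: bystander: loose glass jar with a steel lid, 60 mm across, 70 mm high; origin under its centre
- tape: bystander: loose yellow tape measure, 30 by 62 by 56 mm high; origin under its centre
- offcut: bystander: loose wood offcut, 50 by 90 by 20 mm high; origin under its centre
Mind the look-alikes: they are no part of the job. Leave any orange or pink look-alike of the puller alone.

How it is judged:
On the way, in this order (a step that is already met when the one before it is completed fails the run):
1. the fork is in the groove and its throat bears on the knob's neck, the knob still on its spindle (horizontal distance between puller and knob below 0.006 m and z of puller in the frame of knob between 0.012 and 0.034 m and z of knob in the frame of spindle below 0.004 m and contact force between puller and knob above 0.8 N), for 0.1 s.
2. the knob has come off and rides on the puller, at least 15 mm over the panel (z of knob in the frame of spindle above 0.015 m and horizontal distance between puller and knob below 0.012 m and contact force between puller and knob above 0.1 N), for 0.2 s.
3. the knob stands on the mat and the fork is drawn out from under its rim (x of knob in the frame of mat between -0.07 and 0.07 m and y of knob in the frame of mat between -0.07 and 0.07 m and z of knob in the frame of mat between 0.002 and 0.006 m and angle between knob's own z axis and vertical below 0.1 rad and horizontal distance between puller and knob above 0.035 m), for 0.2 s.
At the end, for the whole second after the job is handed in: The knob stands upright (within 0.1 rad) and at rest on the mat, its centre within the mat's outline; the puller stands upright (within 0.1 rad) and at rest on the bare bench, released and not touching the knob (x of knob in the frame of mat between -0.07 and 0.07 m and y of knob in the frame of mat between -0.07 and 0.07 m and z of knob in the frame of mat between 0.002 and 0.006 m and angle between each of knob, puller's own z axis and vertical below 0.1 rad and linear speed of each of knob, puller below 0.02 m/s and height (world z) of puller between -0.003 and 0.002 m and contact force between puller and knob below 0.05 N).
It fails at once if the fingers touch the knob (contact force between the fingers and knob above 0.5 N).
It fails at once if the puller forces the knob (over 25 N) or tips it by more than 0.25 rad (contact force between puller and knob above 25 N or angle between knob's own z axis and vertical above 0.25 rad).
It fails at once if the puller forces the box (over 25 N) (contact force between puller and machine above 25 N).
It fails at once if the knob is dropped or pressed onto the mat (over 20 N) (contact force between knob and mat above 20 N).
It fails at once if the jar, the tape measure or the offcut is moved by more than 20 mm (distance of any of jar, tape, offcut from where it was at the start of the episode above 0.02 m).
It also fails if it takes over 72 s, if anything falls off the work surface, if the arm or the gripper's body presses on something with over 40 N, if the wrist force passes 120 N, or if a joint passes its speed limit or range.

## Working session

There is one attempt and no reset: what is moved stays moved. The work goes in short steps, Python scripts to look and compute and a tool call to move; the robot and the scene stay as the last step left them, time stands still between calls to the robot, and variables do not carry over. Pictures are saved under pics/ and viewed, at most 10 in all, crops included, and the job is handed in when it is done.

Besides the shell and the picture viewer there is one more tool, called after "Emit:" as name(argument=value, ...), one argument or row to a line, values as JSON. move_arm: Moves the arm, as the interface text tells. Its arguments: {"type":"object","properties":{"series":{"type":"string"},"jaw":{"type":"number"},"newtons":{"type":"number"}},"required":["series"]}

```bash
mkdir -p pics; cat > h.py <<'E'
from rig import robot
import numpy as np, cv2
from scipy.spatial.transform import Rotation as R
def snap(n,f=None):
    c=robot.camera(n)
    if f: cv2.imwrite('pics/'+f,c['img'][:,:,::-1])
    return c
def proj(c,P):
    P=np.atleast_2d(P); W=c['world_to_cam']; q=(W[:3,:3]@P.T).T+W[:3,3]; u=(c['mtx']@q.T).T
    return u[:,:2]/u[:,2:]
def ray(c,uv,z):
    W=c['world_to_cam'];o=-W[:3,:3].T@W[:3,3]
    d=W[:3,:3].T@np.linalg.solve(c['mtx'],[uv[0],uv[1],1]); return o+d*(z-o[2])/d[2]
E
python3 - <<'E'
from h import *
np.set_printoptions(precision=4,suppress=True)
cs={n:snap(n) for n in('scene','top')}
cv2.imwrite('pics/a.png',np.hstack([cv2.resize(cs[n]['img'],(800,500))[:,:,::-1] for n in cs][:1]))
cv2.imwrite('pics/b.png',cv2.resize(cs['top']['img'],(800,500))[:,:,::-1])
for n,c in cs.items():
  for t in('machine','spindle','knob','puller','handle','mat','jar','tape','offcut'):
    print(n,t,[(np.round(d['xyz'],3).tolist(),round(d['p'],2),proj(c,d['xyz'])[0].astype(int).tolist()) for d in robot.tip_of(c,t)[:3]])
print(robot.get_obs())
E
```

```text
scene machine [([0.482, -0.02, 0.018], 0.93, [327, 198])]
scene spindle [([0.491, -0.032, 0.07], 0.8, [321, 181])]
scene knob [([0.488, -0.026, 0.066], 0.97, [324, 182])]
scene puller [([0.404, -0.268, 0.001], 0.87, [250, 158]), ([0.605, -0.26, 0.002], 0.85, [207, 205]), ([0.541, -0.36, 0.001], 0.72, [188, 178])]
scene handle [([0.511, -0.26, 0.058], 0.96, [227, 163]), ([0.606, -0.256, 0.06], 0.68, [205, 186]), ([0.544, -0.364, 0.052], 0.66, [182, 161])]
scene mat [([0.485, 0.257, 0.0], 0.69, [447, 242])]
scene jar [([0.724, 0.044, -0.001], 0.81, [305, 290])]
scene tape [([0.724, -0.198, -0.005], 0.55, [199, 251])]
scene offcut []
top machine [([0.476, -0.027, 0.017], 0.92, [315, 245])]
top spindle [([0.496, -0.024, 0.069], 0.76, [314, 235])]
top knob [([0.495, -0.029, 0.068], 0.92, [316, 235])]
top puller [([0.509, -0.263, 0.0], 0.88, [416, 231]), ([0.609, -0.26, -0.002], 0.84, [413, 188]), ([0.401, -0.267, 0.002], 0.81, [420, 277])]
top handle [([0.513, -0.259, 0.058], 0.84, [420, 226]), ([0.604, -0.251, 0.053], 0.83, [414, 186]), ([0.545, -0.365, 0.057], 0.65, [466, 211])]
top mat [([0.483, 0.259, 0.0], 0.66, [192, 244])]
top jar [([0.726, 0.045, -0.001], 0.58, [284, 142])]
top tape [([0.722, -0.193, -0.001], 0.81, [383, 142]), ([0.479, -0.025, 0.018], 0.48, [314, 244])]
top offcut []
{'time': 1.0, 'q': array([ 1.1525,  0.5275,  1.4327,  0.    ,  1.1814, -0.1785]), 'joint_velocities': array([ 0.0001, -0.0008, -0.0005, -0.0002, -0.    ,  0.0005]), 'joint_torque': array([ -0.    , -44.0022, -17.6986,   0.0633,   0.0505,  -0.    ]), 'position': array([0.1484, 0.6071, 0.2137]), 'tool_rot': array([0.1196, 0.9928, 0.    , 0.    ]), 'ft_force': array([-0.0634, -0.4265,  0.1541]), 'moment': array([ 0.0298, -0.0614, -0.0057]), 'grip_force': 0.0, 'grip_width': 0.08689614545052793}
```

View pics/a.png

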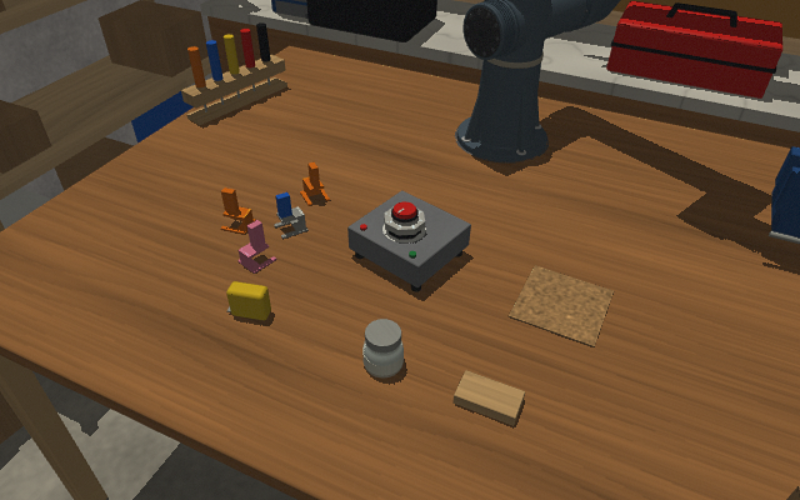

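View pics/b.png

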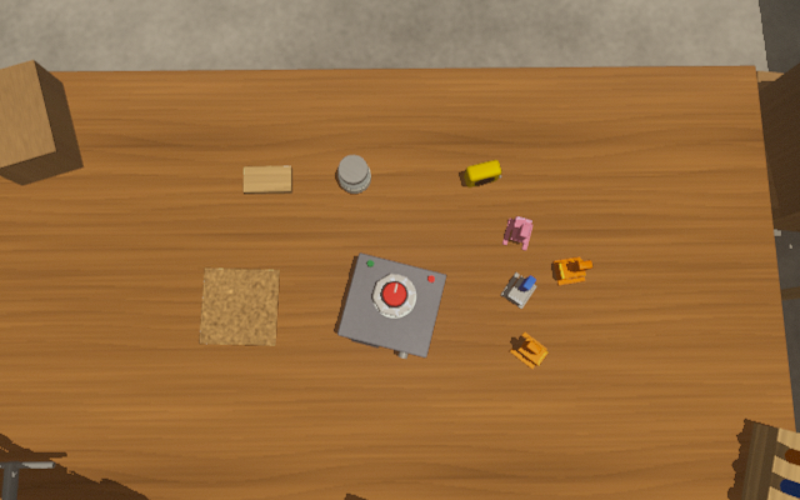

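The blue-handled puller is at (520,290) in the 800 px top view. Two orange look-alikes are at (530,350) and (572,268) and a pink one is at (518,232), so only the blue one at about (0.51,-0.26) fits. I'll move over it and confirm with a close crop.

Emit:
move_arm(
  series="-320 -265 -40 0 0 0;-320 -265 -40 0 0 0;-320 -265 -40 0 0 0;-320 -265 -40 0 0 0;-320 -265 -40 0 0 0;-320 -265 -40 0 0 0;-320 -265 -40 0 0 0;-320 -265 -40 0 0 0",
  jaw=0.5,
  newtons=45,
)

```text
time: 1.67
position: [0.3472, 0.3392, 0.2461]
tool_rot: [0.119, 0.993, 0.0, 0.0]
ft_force: [0.8, 0.8, -0.4]
grip_width: 0.0459
grip_force: 0.0
```

```bash
cat >> h.py <<'E'
def go(p,yaw):
    "rows for TCP to p, tool down, tool y axis at world yaw (mod pi)"
    o=robot.get_obs(); r=R.from_quat(o['tool_rot']); M=r.as_matrix()
    best=None
    for k in(0,np.pi):
        a=yaw+k; y=np.array([np.cos(a),np.sin(a),0]); z=np.array([0,0,-1.]); T=np.c_[np.cross(y,z),y,z]
        v=(r.inv()*R.from_matrix(T)).as_rotvec(degrees=True)
        print('yaw',round(np.degrees(a)),'shift',np.round(M.T@(np.array(p)-o['position'])*1000,1),'turn',np.round(v,1))
    print('t',o['time'],'pos',o['position'].round(4),'y',M[:,1].round(3),'q',o['q'].round(2),'F',o['ft_force'].round(1))
E
python3 - <<'E'
from h import *
go([.44,-.24,.26],np.pi/2)
E
```

```text
yaw 90 shift [-227.5 -540.7  -14.1] turn [  0.    0.  -13.7]
yaw 270 shift [-227.5 -540.7  -14.1] turn [  0.   -0.  166.3]
t 1.6667 pos [0.3472 0.3392 0.2461] y [0.237 0.971 0.   ] q [ 0.54  0.3   1.73 -0.    1.11 -0.79] F [ 0.8  0.8 -0.4]
```

Emit:
move_arm(
  series="-227 -540 -14 0 0 -7;-227 -540 -14 0 0 -13.7;-227 -540 -14 0 0 -13.7;-227 -540 -14 0 0 -13.7;-227 -540 -14 0 0 -13.7;-227 -540 -14 0 0 -13.7;-227 -540 -14 0 0 -13.7;-227 -540 -14 0 0 -13.7",
)

```text
time: 2.33
position: [0.3974, 0.0206, 0.2538]
tool_rot: [0.0, 1.0, -0.0, 0.001]
ft_force: [0.4, 0.2, -0.0]
grip_width: 0.0436
grip_force: 0.0
```

```bash
python3 - <<'E'
from h import *
go([.44,-.24,.26],np.pi/2)
c=snap('wrist')
W=c['world_to_cam'];print(-W[:3,:3].T@W[:3,3],W[2,:3])
E
```

```text
yaw 90 shift [ -42.8 -260.6   -6.1] turn [-0.   0.1 -0. ]
yaw 270 shift [ -42.8 -260.6   -6.1] turn [1.0e-01 0.0e+00 1.8e+02]
t 2.3333 pos [0.3974 0.0206 0.2538] y [ 0.001  1.    -0.   ] q [-0.23  0.16  1.91  0.    1.07 -1.8 ] F [ 0.4  0.2 -0. ]
[0.33167486 0.02001912 0.42296184] [ 2.42762000e-01 -5.96006078e-04 -9.70085695e-01]
```

Emit:
move_arm(
  series="-43 -260 -6 0 0 0;-43 -260 -6 0 0 0;-43 -260 -6 0 0 0;-43 -260 -6 0 0 0;-43 -260 -6 0 0 0;-43 -260 -6 0 0 0;-43 -260 -6 0 0 0;-43 -260 -6 0 0 0",
)

```text
time: 3.05
position: [0.4414, -0.2415, 0.2595]
tool_rot: [0.002, 1.0, -0.001, 0.001]
ft_force: [0.0, 0.5, -0.6]
grip_width: 0.0437
grip_force: 0.0
```

```bash
python3 - <<'E'
from h import *
c=snap('wrist','w1.png')
for t in('puller','handle'):
    print(t,[(np.round(d['xyz'],3).tolist(),round(d['p'],2),proj(c,d['xyz'])[0].astype(int).tolist()) for d in robot.tip_of(c,t)[:4]])
go([.51,-.26,.2],np.pi/2)
E
```

```text
puller [([0.537, -0.367, -0.001], 0.89, [230, 240]), ([0.515, -0.262, -0.002], 0.85, [300, 225]), ([0.605, -0.256, -0.001], 0.83, [305, 281]), ([0.401, -0.266, -0.001], 0.74, [296, 147])]
handle [([0.404, -0.267, 0.064], 0.89, [293, 153]), ([0.51, -0.261, 0.059], 0.84, [299, 236]), ([0.605, -0.258, 0.058], 0.76, [303, 302]), ([0.544, -0.364, 0.054], 0.64, [222, 260])]
yaw 90 shift [-70.5 -24.3  58.8] turn [ 0.1 -0.1 -0. ]
yaw 270 shift [-70.5 -24.3  58.8] turn [-1.0e-01 -2.0e-01  1.8e+02]
t 3.2 pos [ 0.4395 -0.2358  0.2589] y [0.    1.    0.002] q [-0.72  0.3   1.68  0.    1.16 -2.29] F [-0.   0.6 -0.5]
```

View pics/w1.png

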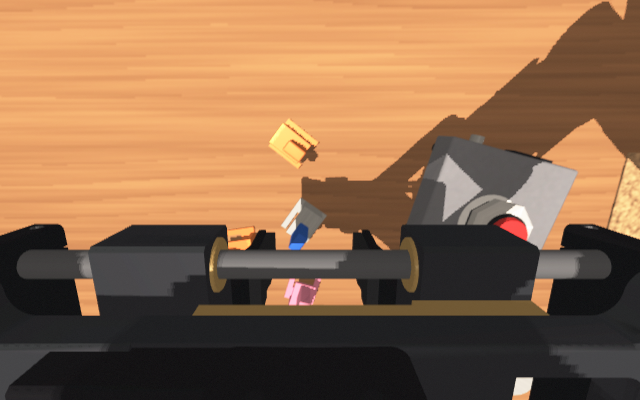

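Emit:
move_arm(
  series="-110 -22 40 0 0 0;-110 -22 40 0 0 0;-110 -22 40 0 0 0;-110 -22 40 0 0 0;-110 -22 40 0 0 0",
)

```text
time: 3.62
position: [0.5504, -0.2568, 0.2178]
tool_rot: [-0.001, 1.0, 0.001, -0.002]
ft_force: [0.1, 0.1, 0.2]
grip_width: 0.0436
grip_force: 0.0
```

```bash
python3 - <<'E'
from h import *
c=snap('wrist')
for t in('puller','handle'):
    print(t,[(np.round(d['xyz'],3).tolist(),round(d['p'],2),proj(c,d['xyz'])[0].astype(int).tolist()) for d in robot.tip_of(c,t)[:4]])
u,v=proj(c,[.51,-.261,.02])[0].astype(int)
x0,y0=max(u-80,0),max(v-80,0);print(x0,y0)
cv2.imwrite('pics/w2.png',cv2.resize(c['img'][y0:y0+150,x0:x0+160],None,fx=4,fy=4,interpolation=cv2.INTER_CUBIC)[:,:,::-1])
np.savez('w2.npz',**{k:c[k] for k in('img','mtx','world_to_cam')})
go([.51,-.26,.2],np.pi/2)
E
```

```text
puller [([0.538, -0.364, -0.003], 0.94, [229, 171]), ([0.4, -0.264, 0.001], 0.75, [308, 54]), ([0.477, -0.021, 0.018], 0.57, [515, 123]), ([0.606, -0.258, 0.0], 0.56, [312, 223])]
handle [([0.512, -0.261, 0.059], 0.95, [309, 155]), ([0.543, -0.362, 0.053], 0.93, [218, 183]), ([0.609, -0.256, 0.058], 0.86, [314, 241]), ([0.404, -0.267, 0.061], 0.61, [303, 44])]
230 71
yaw 90 shift [39.  -2.2 19.9] turn [ 0.  -0.1  0. ]
yaw 270 shift [39.  -2.2 19.9] turn [ 1.0e-01  1.0e-01 -1.8e+02]
t 3.7667 pos [ 0.549  -0.2578  0.2199] y [-0.001  1.     0.001] q [-0.62  0.5   1.47 -0.    1.17 -2.19] F [-0.1  0.5  0.7]
```

View pics/w2.png

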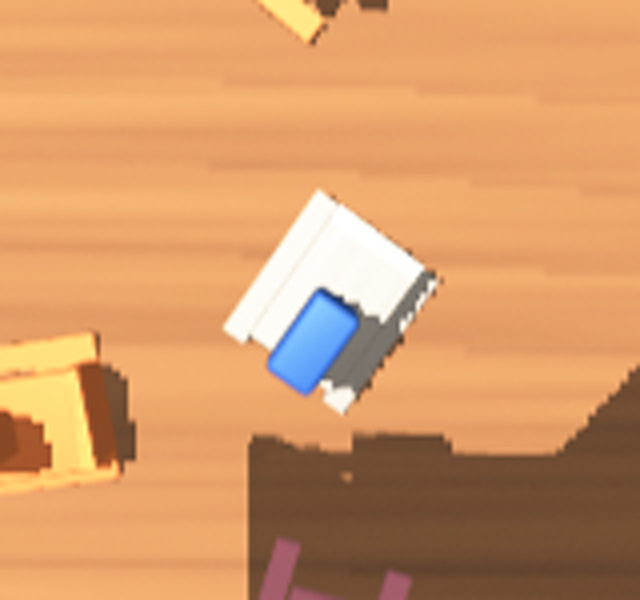

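Confirmed: the blue-handled steel puller is at crop (310,340), with the orange and pink ones clearly separate. Its tine tips are at crop (235,335) and (343,410), and its back edge runs (320,190)–(435,275). The fork therefore opens down-left.

```bash
python3 - <<'E'
from h import *
c=dict(np.load('w2.npz'))
f=lambda p,z:ray(c,np.array(p)/4+[230,71],z)
for n,P,z in(('plate',[(320,190),(435,275),(345,412),(223,330)],.004),('handle',[(320,288),(358,318),(308,395),(268,362)],.08)):
    Q=np.array([f(p,z) for p in P]);print(n,Q[:,:2].round(4).tolist(),Q.mean(0).round(4))
    for a,b in((0,3),(1,2)):
        d=Q[b]-Q[a];print(np.linalg.norm(d).round(4),np.degrees(np.arctan2(d[1],d[0])).round(1))
    d=Q[1]-Q[0];print(np.linalg.norm(d).round(4),np.degrees(np.arctan2(d[1],d[0])).round(1))
E
```

```text
plate [[0.472, -0.2616], [0.497, -0.2263], [0.5394, -0.2537], [0.5139, -0.2917]] [ 0.5056 -0.2583  0.004 ]
0.0516 -35.7
0.0505 -32.9
0.0433 54.7
handle [[0.4979, -0.2609], [0.5052, -0.2515], [0.5244, -0.2639], [0.5161, -0.2739]] [ 0.5109 -0.2625  0.08  ]
0.0224 -35.6
0.0229 -33.0
0.0119 52.3
```

```bash
python3 - <<'E'
from h import *
go([.511,-.262,.13],np.radians(55))
E
```

```text
yaw 55 shift [38.  -4.2 89.9] turn [ 0.  -0.1 35. ]
yaw 235 shift [38.  -4.2 89.9] turn [ 1.00e-01  0.00e+00 -1.45e+02]
t 3.7667 pos [ 0.549  -0.2578  0.2199] y [-0.001  1.     0.001] q [-0.62  0.5   1.47 -0.    1.17 -2.19] F [-0.1  0.5  0.7]
```

Emit:
move_arm(
  series="38 -4 40 0 0 7;38 -4 60 0 0 14;38 -4 90 0 0 21;38 -4 90 0 0 28;38 -4 90 0 0 35;38 -4 90 0 0 35;38 -4 90 0 0 35;38 -4 90 0 0 35",
)

```text
time: 4.43
position: [0.5121, -0.2636, 0.1306]
tool_rot: [0.3, 0.954, -0.0, 0.001]
ft_force: [0.3, -0.5, -0.1]
grip_width: 0.0438
grip_force: 0.0
```

```bash
python3 - <<'E'
from h import *
go([.511,-.262,.063],np.radians(55))
c=snap('wrist','w3.png')
E
```

```text
yaw 55 shift [ 1.9  0.7 67.5] turn [-0.   0.1  0.1]
yaw 235 shift [ 1.9  0.7 67.5] turn [  -0.2   -0.  -179.9]
t 4.4333 pos [ 0.5121 -0.2636  0.1306] y [ 0.572  0.82  -0.   ] q [-0.67  0.57  1.64 -0.    0.93 -1.63] F [ 0.3 -0.5 -0.1]
```

View pics/w3.png

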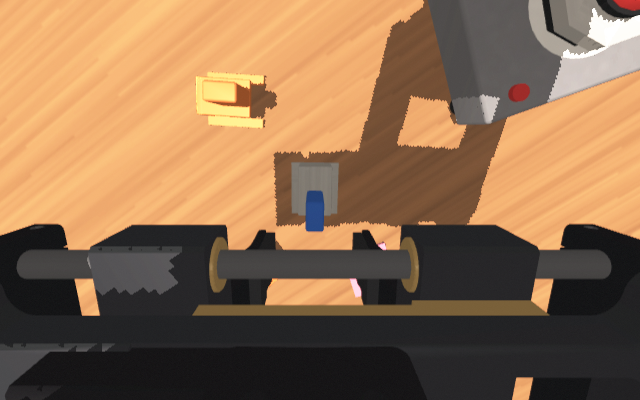

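The blue handle at (315,210) is centred between the fingers (255–370) and aligned with them. I'll descend and grip.

Emit:
move_arm(
  series="2 1 30 0 0 0;2 1 60 0 0 0;2 1 67 0 0 0;2 1 67 0 0 0;2 1 67 0 0 0",
)

```text
time: 4.9
position: [0.5114, -0.2617, 0.0628]
tool_rot: [0.301, 0.954, -0.0, 0.0]
ft_force: [0.3, -0.9, 0.0]
grip_width: 0.0433
grip_force: 0.0
```

Emit:
move_arm(
  series="0 0 0 0 0 0;0 0 0 0 0 0;0 0 0 0 0 0;0 0 0 0 0 0;0 0 0 0 0 0;0 0 0 0 0 0",
  jaw=0,
  newtons=45,
)

```text
time: 5.4
position: [0.5113, -0.2618, 0.0628]
tool_rot: [0.301, 0.954, -0.0, 0.0]
ft_force: [-0.3, -0.7, 1.8]
grip_width: 0.0133
grip_force: 45.0
```

```bash
python3 - <<'E'
from h import *
go([.511,-.262,.22],np.radians(55))
# knob axis and heights: red drum top centroid in the fixed cameras
for n in('top','scene'):
    c=snap(n)
    np.savez('k_%s.npz'%n,**{k:c[k] for k in('img','mtx','world_to_cam')})
    for t in('knob','spindle','machine','mat'):
        print(n,t,[(np.round(d['xyz'],3).tolist(),round(d['p'],2)) for d in robot.tip_of(c,t)[:1]])
    u=proj(c,[.493,-.027,.11])[0]
    x0,y0=(u-[30,28]).astype(int); print(x0,y0)
    cv2.imwrite('pics/k_%s.png'%n,cv2.resize(c['img'][y0:y0+50,x0:x0+60],None,fx=10,fy=10,interpolation=cv2.INTER_CUBIC)[:,:,::-1])
E
```

```text
yaw 55 shift [   0.    -0.4 -157.2] turn [-0.   0.1 -0. ]
yaw 235 shift [   0.    -0.4 -157.2] turn [1.0e-01 0.0e+00 1.8e+02]
t 5.4 pos [ 0.5113 -0.2618  0.0628] y [ 0.574  0.819 -0.   ] q [-0.67  0.67  1.68 -0.    0.79 -1.63] F [-0.3 -0.7  1.8]
top knob []
top spindle []
top machine []
top mat [([0.483, 0.259, -0.001], 0.62)]
285 206
scene knob [([0.488, -0.024, 0.068], 0.57)]
scene spindle [([0.495, -0.031, 0.07], 0.83)]
scene machine [([0.479, -0.022, 0.018], 0.8)]
scene mat [([0.485, 0.255, -0.001], 0.74)]
293 139
```

View pics/k_scene.png

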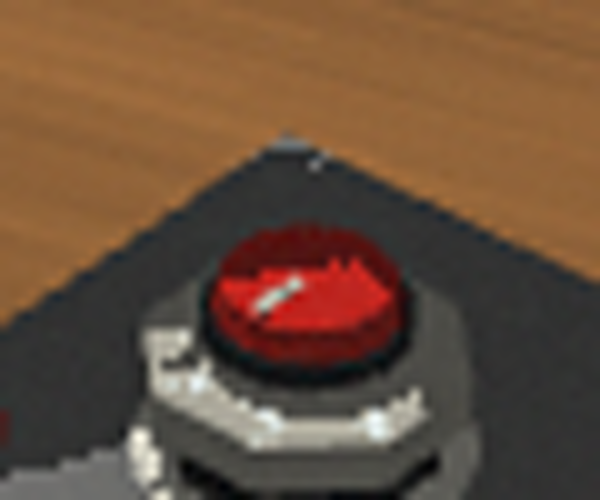

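View pics/k_top.png

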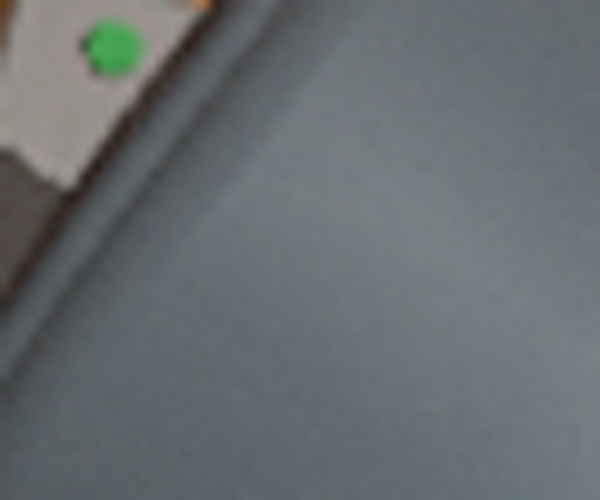

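Emit:
move_arm(
  series="0 0 -20 0 0 0;0 0 -60 0 0 0;0 0 -100 0 0 0;0 0 -120 0 0 0;0 0 -120 0 0 0",
)

```text
time: 6.32
position: [0.5138, -0.2632, 0.1868]
tool_rot: [0.301, 0.954, -0.002, 0.005]
ft_force: [0.7, -0.3, -1.9]
grip_width: 0.0132
grip_force: 45.0
```

```bash
cat > fit.py <<'E'
from h import *
from scipy.optimize import least_squares
def redbox(img,c,sc=1,win=25,cen=(.493,-.027,.105)):
    u=proj(c,cen)[0]*sc; hsv=cv2.cvtColor(img,cv2.COLOR_RGB2HSV).astype(int)
    m=(((hsv[...,0]<8)|(hsv[...,0]>172))&(hsv[...,1]>150)&(hsv[...,2]>50)).astype(np.uint8)
    n,l,s,ce=cv2.connectedComponentsWithStats(m)
    i=min((i for i in range(1,n) if s[i,4]>60),key=lambda i:np.hypot(*(ce[i]-u)))
    x,y,w,h,a=s[i]; return np.array([x-.5,x+w-.5,y-.5,y+h-.5])/sc+(.5/sc-.5),a
def model(p,c):
    a=np.linspace(0,2*np.pi,90); x,y,z,r=p
    P=np.vstack([np.c_[x+r*np.cos(a),y+r*np.sin(a),0*a+zz] for zz in(z,z-.008)])
    q=proj(c,P); return np.array([q[:,0].min(),q[:,0].max(),q[:,1].min(),q[:,1].max()])
def fit(V):
    f=lambda p:np.concatenate([model(p,c)-b for c,b in V])
    s=least_squares(f,[.493,-.027,.105,.017],x_scale=[.01,.01,.01,.005]); return s.x,s.fun
E
python3 - <<'E'
from fit import *
V=[]
for n,f in(('top','b'),('scene','a')):
    c=dict(np.load('k_%s.npz'%n)); im=cv2.imread('pics/%s.png'%f)[:,:,::-1].copy()
    b,a=redbox(im,c,1.25); print(n,b.round(1),a); V.append((c,b))
x,r=fit(V); print(x.round(4),r.round(2))
go([.4,-.1,.22],np.radians(135))
E
```

```text
top [305.1 324.3 225.1 244.3] 419
scene [313.9 333.1 161.1 174.7] 315
[ 0.4932 -0.0255  0.1133  0.0199] [ 0.41  0.19 -0.14 -0.11  0.45  0.2  -0.35  0.39]
yaw 135 shift [186.6  68.3 -35. ] turn [ -0.4   0.5 -80. ]
yaw 315 shift [186.6  68.3 -35. ] turn [  0.5   0.4 100. ]
t 6.3167 pos [ 0.5138 -0.2632  0.1868] y [ 0.574  0.819 -0.   ] q [-0.67  0.49  1.59  0.    1.05 -1.63] F [ 0.7 -0.3 -1.9]
```

```bash
python3 - <<'E'
from h import *
go([.42,-.0255,.20],np.radians(90))
E
```

```text
yaw 90 shift [213.1 140.8 -15.3] turn [ -0.2   0.5 -35. ]
yaw 270 shift [213.1 140.8 -15.3] turn [  0.7   0.2 145. ]
t 6.3167 pos [ 0.5138 -0.2632  0.1868] y [ 0.574  0.819 -0.   ] q [-0.67  0.49  1.59  0.    1.05 -1.63] F [ 0.7 -0.3 -1.9]
```

Emit:
move_arm(
  series="25 16 -15 0 0 -5;55 36 -15 0 0 -10;85 56 -15 0 0 -15;115 76 -15 0 0 -20;145 96 -15 0 0 -25;175 116 -15 0 0 -30;198 131 -15 0 0 -33;213 141 -15 0 0 -35",
)

```text
time: 6.98
position: [0.4137, -0.0205, 0.1955]
tool_rot: [-0.001, 1.0, 0.002, -0.003]
ft_force: [0.3, -0.0, -2.2]
grip_width: 0.0134
grip_force: 45.0
```

Emit:
move_arm(
  series="0 0 0 0 0 0;0 0 0 0 0 0;0 0 0 0 0 0",
)

```text
time: 7.23
position: [0.418, -0.0243, 0.1967]
tool_rot: [0.001, 1.0, -0.0, -0.0]
ft_force: [-0.7, 0.1, -2.0]
grip_width: 0.0131
grip_force: 45.0
```

```bash
python3 - <<'E'
from fit import *
go([.447,-.0255,.168],np.radians(90))
c=snap('wrist','w4.png'); 
try: 
  b,a=redbox(c['img'],c); print(b,a, model([.4932,-.0255,.1133,.0199],c))
except Exception as e: print(e)
s=snap('scene'); b2,a2=redbox(s['img'],s); print(b2)
x,r=fit([(c,b),(s,b2)]);print(x.round(4),r.round(1))
E
```

```text
yaw 90 shift [-29.   -1.2  28.7] turn [-0.  -0.  -0.1]
yaw 270 shift [-29.   -1.2  28.7] turn [ -0.    0.  179.9]
t 7.2333 pos [ 0.418  -0.0243  0.1967] y [ 0.001  1.    -0.   ] q [-0.33  0.28  1.94 -0.    0.92 -1.9 ] F [-0.7  0.1 -2. ]
[298.5 328.5 277.5 302.5] 607 [291.34193347 334.836953   263.69145282 306.8889355 ]
[313.5 332.5 160.5 174.5]
[ 0.4966 -0.0252  0.1158  0.0132] [ 0.4 -0.6 -2.6  2.6  3.5 -2.9  2.  -1.4]
```

View pics/w4.png

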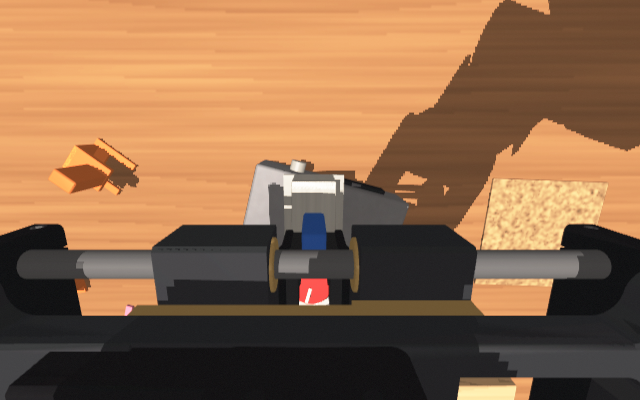

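Emit:
move_arm(
  series="-15 -1 0 0 0 0;-28 -1 10 0 0 0;-33 -1 22 0 0 0;-33 -1 30 0 0 0;-33 -1 33 0 0 0;-33 -1 33 0 0 0;-33 -1 33 0 0 0;-33 -1 33 0 0 0",
)

```text
time: 8.0
position: [0.4506, -0.025, 0.1647]
tool_rot: [0.001, 1.0, -0.0, 0.0]
ft_force: [0.5, 0.4, -2.6]
grip_width: 0.0133
grip_force: 45.0
```

Emit:
move_arm(
  series="0 0 0 0 0 0;0 0 0 0 0 0",
)

```text
time: 8.17
position: [0.4508, -0.0249, 0.1648]
tool_rot: [0.0, 1.0, -0.0, 0.0]
ft_force: [-0.5, -0.7, -1.6]
grip_width: 0.0131
grip_force: 45.0
```

```bash
python3 - <<'E'
from fit import *
go([.451,-.0255,.160],np.radians(90))
s=snap('scene','s1full.png')
u=proj(s,[.47,-.0255,.1])[0]; x0,y0=(u-[30,25]).astype(int); print(x0,y0)
cv2.imwrite('pics/s1.png',cv2.resize(s['img'][y0:y0+50,x0:x0+60],None,fx=10,fy=10,interpolation=cv2.INTER_CUBIC)[:,:,::-1])
E
```

```text
yaw 90 shift [-0.2 -0.6  4.8] turn [-0.   0.1 -0. ]
yaw 270 shift [-0.2 -0.6  4.8] turn [1.0e-01 0.0e+00 1.8e+02]
t 8.1667 pos [ 0.4508 -0.0249  0.1648] y [ 0.001  1.    -0.   ] q [-0.3   0.37  1.91 -0.    0.86 -1.87] F [-0.5 -0.7 -1.6]
298 140
```

View pics/s1.png

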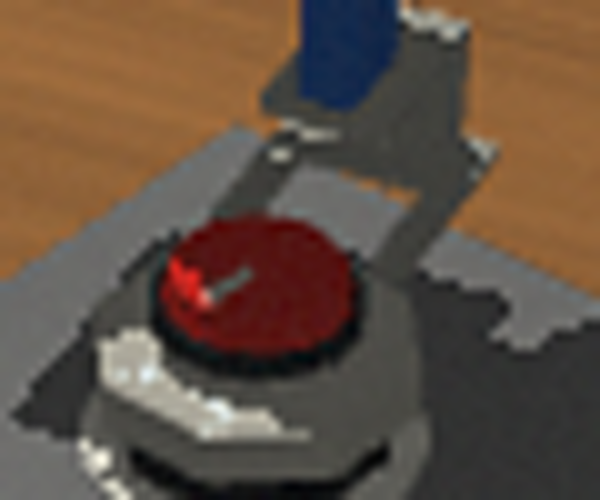

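The fork straddles the drum line with its tips just behind the rim (crop (230,215) and (390,260)), above the ledge. I'll feel down for the ledge.

Emit:
move_arm(
  series="0 -0.5 1 0 0 0;0 -0.5 2 0 0 0;0 -0.5 3 0 0 0;0 -0.5 4 0 0 0;0 -0.5 4 0 0 0;0 -0.5 4 0 0 0",
)

```text
time: 8.72
position: [0.4506, -0.0253, 0.1602]
tool_rot: [0.0, 1.0, 0.0, -0.0]
ft_force: [0.3, -0.6, -2.1]
grip_width: 0.0132
grip_force: 45.0
```

Emit:
move_arm(
  series="0 0 1 0 0 0;0 0 1 0 0 0;0 0 1 0 0 0",
)

```text
time: 8.97
position: [0.4507, -0.0253, 0.1593]
tool_rot: [0.0, 1.0, 0.0, -0.0]
ft_force: [0.1, -1.1, -2.7]
grip_width: 0.0133
grip_force: 45.0
```

Emit:
move_arm(
  series="0 0 1 0 0 0;0 0 1 0 0 0;0 0 1 0 0 0",
)

```text
time: 9.22
position: [0.4507, -0.0253, 0.1583]
tool_rot: [0.0, 1.0, 0.0, -0.0]
ft_force: [0.3, 0.1, -1.4]
grip_width: 0.0132
grip_force: 45.0
```

Emit:
move_arm(
  series="0 0 1 0 0 0;0 0 1 0 0 0;0 0 1 0 0 0",
)

```text
time: 9.47
position: [0.4507, -0.0254, 0.1573]
tool_rot: [0.0, 1.0, 0.0, -0.0]
ft_force: [0.6, 0.6, -1.4]
grip_width: 0.0132
grip_force: 45.0
```

Emit:
move_arm(
  series="0 0 1 0 0 0;0 0 1 0 0 0;0 0 1 0 0 0",
)

```text
time: 9.72
position: [0.4508, -0.0255, 0.157]
tool_rot: [0.0, 1.0, -0.0, 0.0]
ft_force: [-1.7, -0.2, 5.9]
grip_width: 0.0136
grip_force: 45.0
```

Emit:
move_arm(
  series="0 0 0.7 0 0 0;0 0 0.7 0 0 0;0 0 0.7 0 0 0",
)

```text
time: 9.97
position: [0.4508, -0.0255, 0.1569]
tool_rot: [0.0, 1.0, -0.0, 0.0]
ft_force: [-2.9, -0.2, 9.8]
grip_width: 0.0134
grip_force: 45.0
```

Ledge contact is at TCP z≈0.157. I'll lift about 1 mm clear of it and slide in.

Emit:
move_arm(
  series="0 0 -2.4 0 0 0;0 0 -2.4 0 0 0;0 0 -2.4 0 0 0;0 0 -2.4 0 0 0",
)

```text
time: 10.3
position: [0.4506, -0.0253, 0.1577]
tool_rot: [0.0, 1.0, 0.0, -0.0]
ft_force: [-0.3, 0.4, -1.4]
grip_width: 0.0134
grip_force: 45.0
```

Emit:
move_arm(
  series="-3 0 0 0 0 0;-6 0 0 0 0 0;-9 0 0 0 0 0;-12 0 0 0 0 0;-12 0 0 0 0 0;-12 0 0 0 0 0",
)

```text
time: 10.8
position: [0.4629, -0.0253, 0.1579]
tool_rot: [0.0, 1.0, 0.0, -0.0]
ft_force: [-0.2, -0.4, -2.0]
grip_width: 0.0135
grip_force: 45.0
```

Emit:
move_arm(
  series="-3 0 0 0 0 0;-6 0 0 0 0 0;-9 0 0 0 0 0;-12 0 0 0 0 0;-12 0 0 0 0 0;-12 0 0 0 0 0",
)

```text
time: 11.3
position: [0.4749, -0.0254, 0.158]
tool_rot: [0.0, 1.0, -0.0, -0.0]
ft_force: [0.1, 0.1, -2.3]
grip_width: 0.0137
grip_force: 45.0
```

Emit:
move_arm(
  series="-3 0 0 0 0 0;-6 0 0 0 0 0;-9 0 0 0 0 0;-12 0 0 0 0 0;-12 0 0 0 0 0;-12 0 0 0 0 0",
)

```text
time: 11.8
position: [0.4869, -0.0254, 0.158]
tool_rot: [0.0, 1.0, -0.0, 0.0]
ft_force: [0.1, 0.9, -1.8]
grip_width: 0.0133
grip_force: 45.0
```

Expected throat contact near 0.4925. I'll step in slowly.

Emit:
move_arm(
  series="-1 0 0 0 0 0;-2 0 0 0 0 0;-3 0 0 0 0 0;-4 0 0 0 0 0;-4 0 0 0 0 0;-4 0 0 0 0 0",
)

```text
time: 12.3
position: [0.4907, -0.0254, 0.158]
tool_rot: [0.0, 1.0, -0.0, 0.0]
ft_force: [-0.0, 1.0, -2.9]
grip_width: 0.0129
grip_force: 45.0
```

Emit:
move_arm(
  series="-1 0 0 0 0 0;-1 0 0 0 0 0;-1 0 0 0 0 0",
)

```text
time: 12.55
position: [0.4917, -0.0254, 0.158]
tool_rot: [0.0, 1.0, 0.0, -0.0]
ft_force: [0.3, -0.4, -2.2]
grip_width: 0.0131
grip_force: 45.0
```

Emit:
move_arm(
  series="-0.7 0 0 0 0 0;-0.7 0 0 0 0 0;-0.7 0 0 0 0 0",
)

```text
time: 12.8
position: [0.4921, -0.0253, 0.1579]
tool_rot: [0.0, 1.0, 0.0, -0.0]
ft_force: [-0.3, -0.0, -2.1]
grip_width: 0.0136
grip_force: 45.0
```

Emit:
move_arm(
  series="-0.7 0 0 0 0 0;-0.7 0 0 0 0 0;-0.7 0 0 0 0 0",
)

```text
time: 13.05
position: [0.4926, -0.0253, 0.1579]
tool_rot: [0.0, 1.0, 0.0, -0.001]
ft_force: [-0.4, -0.6, -2.0]
grip_width: 0.0135
grip_force: 45.0
```

Emit:
move_arm(
  series="-0.7 0 0 0 0 0;-0.7 0 0 0 0 0;-0.7 0 0 0 0 0",
)

```text
time: 13.3
position: [0.4931, -0.0252, 0.1578]
tool_rot: [0.0, 1.0, 0.0, -0.001]
ft_force: [-2.3, -0.1, -1.8]
grip_width: 0.0131
grip_force: 45.0
```

Emit:
move_arm(
  series="-0.6 0 0 0 0 0;-0.6 0 0 0 0 0;-0.6 0 0 0 0 0",
)

```text
time: 13.55
position: [0.4937, -0.0252, 0.1578]
tool_rot: [0.0, 1.0, 0.0, -0.001]
ft_force: [-3.4, -0.6, -2.7]
grip_width: 0.0132
grip_force: 45.0
```

Emit:
move_arm(
  series="0 0 -0.5 0 0 0;0 0 -1 0 0 0;0 0 -1.5 0 0 0;0 0 -2 0 0 0;0 0 -2.5 0 0 0;0 0 -2.5 0 0 0",
)

```text
time: 14.05
position: [0.4944, -0.0253, 0.1603]
tool_rot: [0.0, 1.0, 0.0, 0.0]
ft_force: [-2.3, 0.5, -6.6]
grip_width: 0.0132
grip_force: 45.0
```

Emit:
move_arm(
  series="0 0 -0.5 0 0 0;0 0 -1 0 0 0;0 0 -1 0 0 0",
)

```text
time: 14.3
position: [0.4941, -0.0252, 0.1611]
tool_rot: [0.0, 1.0, 0.0, -0.0]
ft_force: [-1.6, 0.1, -10.6]
grip_width: 0.0135
grip_force: 45.0
```

Emit:
move_arm(
  series="0 0 -0.5 0 0 0;0 0 -1 0 0 0;0 0 -1.5 0 0 0;0 0 -2 0 0 0;0 0 -2 0 0 0",
)

```text
time: 14.72
position: [0.4945, -0.0253, 0.1638]
tool_rot: [0.0, 1.0, 0.0, 0.0]
ft_force: [-1.6, 0.0, -6.8]
grip_width: 0.0135
grip_force: 45.0
```

Emit:
move_arm(
  series="0 0 -0.5 0 0 0;0 0 -1 0 0 0;0 0 -1.5 0 0 0;0 0 -2 0 0 0;0 0 -2 0 0 0",
)

```text
time: 15.13
position: [0.4955, -0.0257, 0.1666]
tool_rot: [0.0, 1.0, -0.0, 0.001]
ft_force: [-1.7, 0.9, -2.0]
grip_width: 0.013
grip_force: 45.0
```

Emit:
move_arm(
  series="0 0 -1 0 0 0;0 0 -2 0 0 0;0 0 -3 0 0 0;0 0 -4 0 0 0;0 0 -4 0 0 0;0 0 -4 0 0 0",
)

```text
time: 15.63
position: [0.495, -0.0256, 0.1698]
tool_rot: [0.0, 1.0, -0.0, 0.001]
ft_force: [-0.0, -0.3, -3.9]
grip_width: 0.0136
grip_force: 45.0
```

```bash
python3 - <<'E'
from fit import *
o=robot.get_obs();print(o['position'].round(4),o['ft_force'].round(1),o['tool_rot'].round(3))
s=snap('scene'); b,a=redbox(s['img'],s); print(b,a)
for dz in(0,.004,.008,.012): print(dz,model([.4932,-.0255,.1133+dz,.0199],s).round(1))
E
```

```text
[ 0.495  -0.0256  0.1698] [-0.  -0.3 -3.9] [ 0.     1.    -0.     0.001]
[312.5 332.5 160.5 171.5] 153
0 [314.4 333.3 160.7 175.1]
0.004 [314.4 333.3 159.2 173.5]
0.008 [314.4 333.4 157.7 172. ]
0.012 [314.4 333.5 156.1 170.5]
```

Emit:
move_arm(
  series="0 0 -3 0 0 0;0 0 -8 0 0 0;0 0 -14 0 0 0;0 0 -20 0 0 0;0 0 -26 0 0 0;0 0 -32 0 0 0;0 0 -37 0 0 0;0 0 -40 0 0 0",
)

```text
time: 16.35
position: [0.4948, -0.0255, 0.2105]
tool_rot: [0.0, 1.0, -0.0, 0.001]
ft_force: [-0.3, -0.2, -3.5]
grip_width: 0.0133
grip_force: 45.0
```

```bash
python3 - <<'E'
from fit import *
s=snap('scene'); 
go([.484,.257,.21],np.radians(90))
z=robot.get_obs()['position'][2]
b,a=redbox(s['img'],s,cen=(.4945,-.0256,z-.053)); print(b,a)
print(model([.4945,-.0256,z-.158+.1133-.001,.0199],s).round(1))
E
```

```text
yaw 90 shift [ 11.2 282.5   0.6] turn [-0.   0.1 -0. ]
yaw 270 shift [ 11.2 282.5   0.6] turn [2.0e-01 1.0e-01 1.8e+02]
t 16.4 pos [ 0.495  -0.0255  0.2108] y [ 0.001  1.    -0.001] q [-0.28  0.36  1.76  0.    1.03 -1.85] F [ 0.4  0.4 -2.5]
[313.5 332.5 143.5 155.5] 163
[314.2 333.8 140.6 155. ]
```

Emit:
move_arm(
  series="0 2 0 0 0 0;0 6 0 0 0 0;1 12 0 0 0 0;2 20 0 0 0 0;3 30 0 0 0 0;4 40 0 0 0 0;5 50 0 0 0 0;6 60 0 0 0 0",
)

```text
time: 17.07
position: [0.4881, 0.036, 0.2094]
tool_rot: [0.0, 1.0, 0.0, -0.0]
ft_force: [0.1, 0.8, -3.2]
grip_width: 0.013
grip_force: 45.0
```

Emit:
move_arm(
  series="0 10 0 0 0 0;0 22 0 0 0 0;1 34 0 0 0 0;1 46 0 0 0 0;2 58 0 0 0 0;2 70 0 0 0 0;3 82 0 0 0 0;3 94 0 0 0 0",
)

```text
time: 17.73
position: [0.4852, 0.1299, 0.2095]
tool_rot: [0.0, 1.0, 0.0, -0.0]
ft_force: [-0.0, -0.3, -3.2]
grip_width: 0.0134
grip_force: 45.0
```

Emit:
move_arm(
  series="0 12 0 0 0 0;0 24 0 0 0 0;1 36 0 0 0 0;1 48 0 0 0 0;2 60 0 0 0 0;2 72 0 0 0 0;2 82 0 0 0 0;2 90 0 0 0 0",
)

```text
time: 18.4
position: [0.4835, 0.2199, 0.2095]
tool_rot: [0.0, 1.0, 0.0, 0.0]
ft_force: [-0.8, 0.1, -3.3]
grip_width: 0.0133
grip_force: 45.0
```

Emit:
move_arm(
  series="0 8 0 0 0 0;0 16 0 0 0 0;0 24 0 0 0 0;0 30 0 0 0 0;0 34 0 0 0 0;0 36 0 0 0 0;0 37 0 0 0 0;0 37 0 0 0 0",
)

```text
time: 19.07
position: [0.4836, 0.2556, 0.2095]
tool_rot: [0.0, 1.0, -0.0, -0.0]
ft_force: [-0.4, -0.4, -3.6]
grip_width: 0.0135
grip_force: 45.0
```

```bash
python3 - <<'E'
from fit import *
s=snap('scene');t=snap('top')
go([.484,.257,.095],np.radians(90))
z=robot.get_obs()['position'];C=(z[0],z[1],z[2]-.05)
for c in(s,t):
  try:
    b,a=redbox(c['img'],c,cen=C); print(b,a,model([z[0],z[1],z[2]-.158+.1133-.001,.0199],c).round(1))
  except Exception as e: print(e)
E
```

```text
yaw 90 shift [ -0.4   1.7 114.5] turn [-0.  -0.  -0.1]
yaw 270 shift [ -0.4   1.7 114.5] turn [ -0.    0.  179.9]
t 19.1667 pos [0.4836 0.2553 0.2095] y [ 0.001  1.    -0.   ] q [ 0.28  0.43  1.63 -0.    1.08 -1.29] F [ 0.7  0.5 -3.4]
[450.5 472.5 176.5 191.5] 202 [451.7 474.4 174.2 190.7]
min() iterable argument is empty
```

Emit:
move_arm(
  series="0 1 3 0 0 0;0 1 9 0 0 0;0 1 18 0 0 0;0 1 28 0 0 0;0 1 38 0 0 0;0 1 48 0 0 0;0 1 58 0 0 0;0 1 68 0 0 0",
)

```text
time: 19.83
position: [0.4834, 0.2566, 0.1401]
tool_rot: [0.0, 1.0, -0.0, -0.0]
ft_force: [0.1, 0.5, -3.5]
grip_width: 0.0134
grip_force: 45.0
```

Emit:
move_arm(
  series="0 0 9 0 0 0;0 0 17 0 0 0;0 0 24 0 0 0;0 0 29 0 0 0;0 0 32 0 0 0;0 0 34 0 0 0;0 0 34 0 0 0;0 0 34 0 0 0",
)

```text
time: 20.5
position: [0.4838, 0.2567, 0.1078]
tool_rot: [0.0, 1.0, 0.0, 0.0]
ft_force: [-0.1, -0.4, -2.5]
grip_width: 0.0138
grip_force: 45.0
```

Emit:
move_arm(
  series="0 0 0.5 0 0 0;0 0 1 0 0 0;0 0 1.5 0 0 0;0 0 2 0 0 0;0 0 2 0 0 0;0 0 2 0 0 0",
)

```text
time: 21.0
position: [0.4836, 0.2566, 0.1055]
tool_rot: [0.0, 1.0, 0.0, 0.0]
ft_force: [-0.6, -0.0, -3.3]
grip_width: 0.0133
grip_force: 45.0
```

Emit:
move_arm(
  series="0 0 0.5 0 0 0;0 0 1 0 0 0;0 0 1.5 0 0 0;0 0 2 0 0 0;0 0 2 0 0 0;0 0 2 0 0 0",
)

```text
time: 21.5
position: [0.4835, 0.2566, 0.1035]
tool_rot: [0.0, 1.0, -0.0, -0.0]
ft_force: [0.7, -0.2, -3.6]
grip_width: 0.0135
grip_force: 45.0
```

Emit:
move_arm(
  series="0 0 1 0 0 0;0 0 2 0 0 0;0 0 3 0 0 0;0 0 4 0 0 0;0 0 4 0 0 0;0 0 4 0 0 0",
)

```text
time: 22.0
position: [0.4835, 0.2566, 0.0994]
tool_rot: [0.0, 1.0, -0.0, -0.0]
ft_force: [0.6, -0.6, -3.9]
grip_width: 0.0138
grip_force: 45.0
```

Emit:
move_arm(
  series="0 0 0.5 0 0 0;0 0 1 0 0 0;0 0 1 0 0 0;0 0 1 0 0 0",
)

```text
time: 22.33
position: [0.4836, 0.2566, 0.0985]
tool_rot: [0.0, 1.0, -0.0, -0.0]
ft_force: [0.8, 0.4, -2.7]
grip_width: 0.0132
grip_force: 45.0
```

Emit:
move_arm(
  series="0 0 0.5 0 0 0;0 0 1 0 0 0;0 0 1 0 0 0;0 0 1 0 0 0",
)

```text
time: 22.67
position: [0.4835, 0.2567, 0.0975]
tool_rot: [0.0, 1.0, -0.0, -0.0]
ft_force: [-0.0, -0.2, -2.9]
grip_width: 0.0135
grip_force: 45.0
```

Emit:
move_arm(
  series="0 0 0.5 0 0 0;0 0 1 0 0 0;0 0 1 0 0 0;0 0 1 0 0 0",
)

```text
time: 23.0
position: [0.4835, 0.2566, 0.0965]
tool_rot: [0.0, 1.0, -0.0, -0.0]
ft_force: [-0.5, -0.1, -4.0]
grip_width: 0.0131
grip_force: 45.0
```

Emit:
move_arm(
  series="0 0 0.5 0 0 0;0 0 1 0 0 0;0 0 1 0 0 0;0 0 1 0 0 0",
)

```text
time: 23.33
position: [0.4836, 0.2566, 0.0955]
tool_rot: [0.0, 1.0, -0.0, -0.0]
ft_force: [0.1, -0.5, -4.0]
grip_width: 0.0131
grip_force: 45.0
```

Emit:
move_arm(
  series="0 0 0.5 0 0 0;0 0 1 0 0 0;0 0 1 0 0 0;0 0 1 0 0 0",
)

```text
time: 23.67
position: [0.4837, 0.2567, 0.0946]
tool_rot: [0.0, 1.0, 0.0, 0.0]
ft_force: [0.2, 0.2, -3.0]
grip_width: 0.0135
grip_force: 45.0
```

Emit:
move_arm(
  series="0 0 0.5 0 0 0;0 0 1 0 0 0;0 0 1 0 0 0;0 0 1 0 0 0",
)

```text
time: 24.0
position: [0.4836, 0.2566, 0.0935]
tool_rot: [0.0, 1.0, -0.0, 0.0]
ft_force: [0.4, -0.3, -2.0]
grip_width: 0.0133
grip_force: 45.0
```

Emit:
move_arm(
  series="0 0 0.5 0 0 0;0 0 0.8 0 0 0;0 0 0.8 0 0 0;0 0 0.8 0 0 0",
)

```text
time: 24.33
position: [0.4838, 0.2566, 0.093]
tool_rot: [0.0, 1.0, 0.0, 0.0]
ft_force: [-0.1, 0.2, 0.1]
grip_width: 0.0133
grip_force: 45.0
```

Ledge contact again at 0.093, so the knob is standing on the mat. I'll centre the fork in the groove and draw it out.

Emit:
move_arm(
  series="0 0 -0.6 0 0 0;0 0 -1.1 0 0 0;0 0 -1.1 0 0 0;0 0 -1.1 0 0 0",
)

```text
time: 24.67
position: [0.4835, 0.2566, 0.0937]
tool_rot: [0.0, 1.0, 0.0, -0.0]
ft_force: [0.0, 0.4, -0.8]
grip_width: 0.0134
grip_force: 45.0
```

Emit:
move_arm(
  series="1 0 0 0 0 0;3 0 0 0 0 0;5 0 0 0 0 0;7 0 0 0 0 0;9 0 0 0 0 0;10 0 0 0 0 0;10 0 0 0 0 0",
)

```text
time: 25.25
position: [0.4731, 0.2566, 0.0938]
tool_rot: [0.0, 1.0, -0.0, -0.0]
ft_force: [-0.4, 0.1, -1.3]
grip_width: 0.0133
grip_force: 45.0
```

Emit:
move_arm(
  series="0 0 -0.3 0 0 0;0 0 -0.3 0 0 0;0 0 -0.3 0 0 0",
)

```text
time: 25.5
position: [0.4738, 0.2567, 0.0942]
tool_rot: [0.0, 1.0, 0.0, 0.0]
ft_force: [0.8, -0.5, -2.0]
grip_width: 0.0135
grip_force: 45.0
```

```bash
python3 - <<'E'
from fit import *
s=snap('scene')
print(robot.get_obs()['ft_force'])
b,a=redbox(s['img'],s,cen=(.484,.2566,.045)); print(b,a)
for x in(.4836,.4736): print(model([x,.2566,.0493,.0199],s).round(1))
E
```

```text
[-0.61605725  1.37316846 -2.42030538]
[440.5 461.5 220.5 235.5] 213
[441.7 462.5 218.9 235.3]
[442.9 463.6 215.9 232.1]
```

Knob stayed put (x≈0.484). I'll continue withdrawing.

Emit:
move_arm(
  series="2 0 0 0 0 0;5 0 0 0 0 0;9 0 0 0 0 0;13 0 0 0 0 0;17 0 0 0 0 0;20 0 0 0 0 0;20 0 0 0 0 0",
)

```text
time: 26.13
position: [0.4523, 0.2566, 0.0941]
tool_rot: [0.0, 1.0, -0.0, -0.001]
ft_force: [-0.5, -0.0, -1.5]
grip_width: 0.0137
grip_force: 45.0
```

Emit:
move_arm(
  series="3 0 0 0 0 0;8 0 0 0 0 0;13 0 0 0 0 0;18 0 0 0 0 0;22 0 0 0 0 0;25 0 0 0 0 0;25 0 0 0 0 0",
)

```text
time: 26.72
position: [0.4274, 0.2566, 0.0941]
tool_rot: [0.0, 1.0, -0.0, -0.001]
ft_force: [-0.8, -0.6, -2.2]
grip_width: 0.0132
grip_force: 45.0
```

```bash
python3 - <<'E'
from fit import *
s=snap('scene')
b,a=redbox(s['img'],s,cen=(.484,.2566,.045)); print(b,a)
go([.43,.257,.17],np.pi/2)
E
```

```text
[440.5 460.5 219.5 235.5] 250
yaw 90 shift [ -1.8   0.3 -75.9] turn [-0. -0. -0.]
yaw 270 shift [ -1.8   0.3 -75.9] turn [ -0.   0. 180.]
t 26.7667 pos [0.4282 0.2567 0.0941] y [ 0.  1. -0.] q [ 0.32  0.55  1.85 -0.    0.74 -1.25] F [ 0.  -0.3 -2.8]
```

Emit:
move_arm(
  series="0 0 -8 0 0 0;2 0 -20 0 0 0;3 10 -30 0 0 0;3 30 -30 0 0 0;3 55 -30 0 0 0;3 80 -30 0 0 0;3 105 -30 0 0 0;3 125 -30 0 0 0",
)

```text
time: 27.43
position: [0.4263, 0.3836, 0.125]
tool_rot: [0.0, 1.0, 0.001, 0.001]
ft_force: [-0.8, -1.2, -2.3]
grip_width: 0.0134
grip_force: 45.0
```

Emit:
move_arm(
  series="0 18 0 0 0 0;0 28 5 0 0 0;0 28 20 0 0 0;0 28 35 0 0 0;0 28 46 0 0 0;0 28 54 0 0 0;0 28 57 0 0 0;0 28 57 0 0 0",
)

```text
time: 28.1
position: [0.4254, 0.409, 0.0663]
tool_rot: [0.001, 1.0, -0.001, -0.001]
ft_force: [0.1, -0.4, -1.6]
grip_width: 0.0132
grip_force: 45.0
```

Emit:
move_arm(
  series="0 0 0.5 0 0 0;0 0 1 0 0 0;0 0 1.5 0 0 0;0 0 2 0 0 0;0 0 2 0 0 0;0 0 2 0 0 0",
)

```text
time: 28.6
position: [0.4258, 0.4098, 0.0654]
tool_rot: [0.0, 1.0, 0.0, 0.0]
ft_force: [0.3, -0.5, -1.3]
grip_width: 0.0133
grip_force: 45.0
```

Emit:
move_arm(
  series="0 0 0.5 0 0 0;0 0 1 0 0 0;0 0 1.5 0 0 0;0 0 1.5 0 0 0;0 0 1.5 0 0 0",
)

```text
time: 29.02
position: [0.4256, 0.4096, 0.0635]
tool_rot: [0.0, 1.0, -0.0, -0.0]
ft_force: [0.2, 0.8, -1.2]
grip_width: 0.0135
grip_force: 45.0
```

Emit:
move_arm(
  series="0 0 0.5 0 0 0;0 0 1 0 0 0;0 0 1 0 0 0;0 0 1 0 0 0",
)

```text
time: 29.35
position: [0.4258, 0.4097, 0.0628]
tool_rot: [0.0, 1.0, 0.0, 0.0]
ft_force: [-1.0, -0.1, 0.6]
grip_width: 0.0134
grip_force: 45.0
```

Emit:
move_arm(
  series="0 0 0.5 0 0 0;0 0 1 0 0 0;0 0 1 0 0 0;0 0 1 0 0 0",
)

```text
time: 29.68
position: [0.4259, 0.4096, 0.0628]
tool_rot: [0.0, 1.0, 0.0, 0.0]
ft_force: [-1.9, -1.7, 6.1]
grip_width: 0.0135
grip_force: 45.0
```

The puller is on the bench. I'll release it and retreat upward.

Emit:
move_arm(
  series="0 0 -0.7 0 0 0;0 0 -0.7 0 0 0;0 0 -0.7 0 0 0",
)

```text
time: 29.93
position: [0.4259, 0.4097, 0.0628]
tool_rot: [0.0, 1.0, 0.0, 0.0]
ft_force: [-0.9, -1.4, 5.4]
grip_width: 0.0134
grip_force: 45.0
```

Emit:
move_arm(
  series="0 0 0 0 0 0;0 0 0 0 0 0;0 0 0 0 0 0;0 0 0 0 0 0;0 0 0 0 0 0",
  jaw=0.5,
)

```text
time: 30.35
position: [0.4256, 0.4097, 0.062]
tool_rot: [0.0, 1.0, -0.0, -0.0]
ft_force: [-0.4, -1.2, -1.1]
grip_width: 0.0382
grip_force: 0.0
```

Emit:
move_arm(
  series="0 0 -8 0 0 0;0 0 -25 0 0 0;0 0 -50 0 0 0;0 0 -80 0 0 0;0 0 -110 0 0 0;0 0 -140 0 0 0;0 0 -150 0 0 0;0 0 -150 0 0 0",
)

```text
time: 31.02
position: [0.4275, 0.411, 0.216]
tool_rot: [0.0, 1.0, 0.002, 0.003]
ft_force: [-0.3, 0.3, -0.9]
grip_width: 0.0432
grip_force: 0.0
```

```bash
python3 - <<'E'
from fit import *
s=snap('scene'); b,a=redbox(s['img'],s,cen=(.484,.2566,.045)); print(b,a)
for t in('knob','puller','handle'): print(t,[(np.round(d['xyz'],3).tolist(),round(d['p'],2)) for d in robot.tip_of(s,t)[:5]])
cv2.imwrite('pics/fin.png',cv2.resize(s['img'][120:320,280:600],None,fx=2.5,fy=2.5)[:,:,::-1])
E
```

```text
[440.5 461.5 219.5 235.5] 249
knob [([0.482, 0.257, 0.006], 0.95)]
puller [([0.432, 0.413, 0.0], 0.91), ([0.538, -0.363, 0.002], 0.67), ([0.401, -0.264, -0.004], 0.65), ([0.606, -0.259, 0.001], 0.6)]
handle [([0.424, 0.413, 0.054], 0.88), ([0.602, -0.258, 0.058], 0.88), ([0.402, -0.268, 0.06], 0.59), ([0.545, -0.363, 0.052], 0.56)]
```

View pics/fin.png

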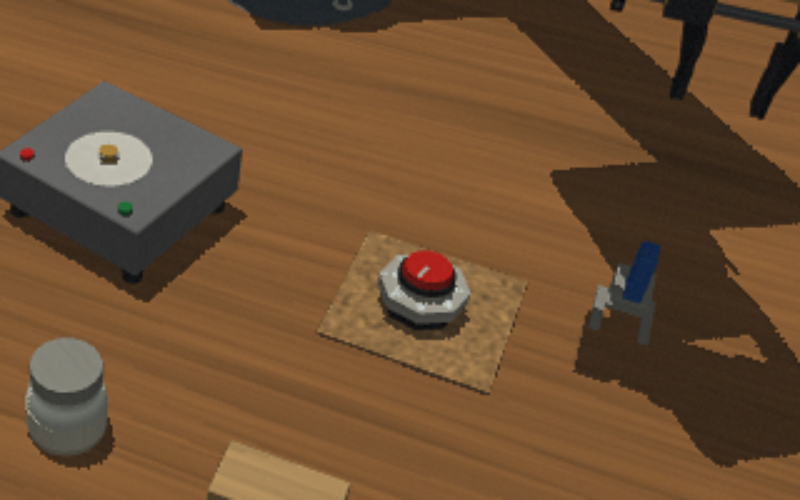

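The knob stands upright on the mat at (425,290), and the puller stands free on the bare bench at (630,300). I'll hand in.

```bash
python3 -c "
from rig import robot
print(robot.hand_in())"
```

```text
the job is handed in; nothing more can be done
None
```

I handed the job in at about 31 s of the 72 s limit, and no verdict came back: in the last picture the knob stands upright on the cork mat, the puller stands released on the bare bench, and the jar and offcut are in place (the tape measure was out of that view, but the arm stayed clear of it).

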